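# Thread the guide carriage round the bent rail

## Robot

A 6-joint arm with a two-finger parallel gripper is mounted at the origin on the work surface. World frame = base frame: x ahead of the robot, y to its left, z up, the work surface at z = 0. Lengths are in m, angles in rad, forces in N, time in s.
With the tool pointing down it reaches from about 0.3 to 0.95 m from the base axis. Payload 3.1 kg.
Tool frame: the origin (TCP) lies where the fingers leave the gripper's body, on its centre line; the fingertips stand 73 mm ahead of it and the grasp point (between the pads) lies 54 mm ahead of it (robot.pinch_z is the distance from the TCP to the grasp point, in m); z points along the fingers, y is the line along which they close (so a half turn about z gives the same grasp; the last joint's range is limited). The gripper opens to 85 mm and grips with 20 to 120 N. Pads are 22 mm wide; open, the fingers measure 114 mm over their backs; the gripper's body (76 mm by 85 mm) begins 54 mm behind the grasp point. The pads swing forward as they close: fully open they stand 13 mm farther back than shut.
Start: joints at [1.195, 0.308, 1.634, -0, 1.2, -0.07], TCP at [0.188, 0.596, 0.304] pointing down, gripper open.
Joint ranges: [-3.06, 3.06], [-0.79, 1.96], [0.05, 2.63], [-1.19, 4.34], [0.05, 2.64], [-2.94, 2.94]. Speed limits (rad/s): [2.79, 2.79, 3.14, 3.14, 3.14, 3.14].

## Interface

Orientations are given as a 3x3 rotation matrix whose columns are the frame's x, y, z axes.
In Python, from bench import robot, imaging gives the robot as it stands.
- The arm moves only by the tool move_arm, never from a script. Its argument "plan" is a list of rows, each an object of numbers: "tx", "ty", "tz": the shift along the tool's x, y, z in units of 40 mm (1.0 is 40 mm); "turn": the turn about the tool's z in units of 5 degrees (1.0 is 5 degrees). A call has 1 to 20 rows; each row is the pose to reach, as a shift and turn from the pose commanded when the call began, along the tool's axes at that moment; what a row does not reach only later rows make up. A row lasts 1/12 s, in which the tool goes at most 41.7 mm and 7.16 degrees, less where a joint would pass 70% of its speed; a pose out of reach is approached as far as the arm can. A call with a gripper value outside its range is refused whole. "claw" is the finger opening in mm, from 0 to 85.4, set as the call begins (left out, the last holds). The fingers move at their own pace and stop on an object; "squeeze" is the grip in N (left out, the last holds). Time passes only in rows, so rows that repeat a pose let the fingers close. It gives the time, the measured TCP pose, the force, the opening and the grip force at its end, in the units of the state.
- robot.get_state(): the state, without advancing time (a new reading comes with each control period).
- imaging.get_image(name): name is "scene" or "top" or "wrist"; returns a dict with "image" (384x512x3 uint8, blue, green, red), "z_map" (384x512 float32, m along the optical axis (not along the pixel's ray), 0 where there is no reading), "vfov" (degrees; the focal length in pixels is half the picture's height over the tangent of half this angle, whatever the lens; pixels are square), "cx", "cy" (the principal point, pixels), "extrinsics" (4x4, takes a point from camera to world coordinates). Camera axes: x right, y down, z forward; pixel columns grow to the right and rows downward; lengths in m; the calibration is good to about 2 mm. The wrist camera is an equidistant fisheye: a pixel r from the principal point sees the ray r / f radians off the axis. A picture is of the moment at which its call begins.
- robot.close_job(): hands the job in; it is judged then, once.
The state is a dict: "time": time; "joints": joint angles; "qd": joint speeds; "joint_torque": joint torques, N m; "position": TCP position; "orientation": TCP orientation; "force": force on the tool from outside, world axes, zero at the start; "torque": the same for the moment, N m; "opening": finger opening in m; "gripper_force": force on a finger pad.
Only numpy, scipy, OpenCV 4.12 (cv2) and the standard library are available. Lean on these libraries where they do the work, as an engineer would, in place of code of your own. Each camera call takes 0.05 s, during which the arm holds its last target. There are 200 camera calls.

## Task

Pick up the drilled carriage by its stalk, thread it stalk upward onto the free end of the bent rail, and slide it gently round the bend without binding until it sits fully home against the dark stop collar, then let go so that it hangs there with its sole plate down. Never force it against the rail, and leave the undrilled look-alike, the jars and everything else where they stand.

Things in the scene. Friction and masses are not known exactly. Their poses are not given: they have to be found in the camera images.
- carriage: Loose guide carriage, 111 mm tall, 0.12 to 0.26 kg, standing on its sole: steel sole plate 44 x 36 x 8 mm (x, y, z), a neck, a white round boss drilled right through along x, and on top a square white stalk to grip. Its weight is low, so on the rail it hangs stalk up. Either end may go on first. Origin: centre of the sole's underside; x along the bore, z up the stalk.
- bore (a point): Centre of the carriage's drilled bore, mid length, 45 mm above its origin, axes as the carriage's. The bore is 15.5 mm in diameter and runs through the boss (30 mm in diameter, 24 mm long along x).
- stalk (a point): Middle of the stalk, 90 mm above the carriage's origin, axes as the carriage's. The stalk is 14 x 14 mm, its faces square to x and y, from 59 to 111 mm above the origin.
- blank: Undrilled look-alike of the carriage: same size and shape, but its boss is solid. To be left alone. It and the carriage may stand in either of two places. Origin: centre of the underside.
- rail: Fixed stand of the rail: base plate 110 x 90 x 12 mm, post 24 mm in diameter, 114 mm tall. Origin under the post on the work surface, z up. As drawn, its rod runs in mm (x, y of this frame) straight from the post (0, 0) to (0, -150), bends 70 degrees towards -x round (-70, -150) at a centreline radius of 70 mm to (-46.1, -215.8), then goes straight 90 mm to (-130.6, -246.6).
- clamp (a point): Point on the post's axis, 100 mm up, axes as the stand's, where the rod (steel, 12 mm in diameter, level, free end rounded) is clamped. It is turned about this upright axis by up to 3 degrees either way from the drawing. Its bend is within 8 degrees of the drawn 70. Neither is measured: find them by eye or light touch. Both stay put under the allowed forces.
- rod_home (a point): Where the bore's centre lies when home, as drawn: 62 mm from the post's axis, 100 mm up, on the drawn rod; axes as the stand's (the true one turns with the rod). The dark stop collar on the rod, 28 mm in diameter, has its face 50 mm from the post's axis. The bore has 1.75 mm play to each side on the rod, less in the bend: follow it by feel, well under 20 N.
- jar0: Loose black cosmetic jar with gold lid, diameter 54 mm, 58 mm tall, a bystander; origin: centre of its underside.
- jar1: Loose black cosmetic jar with gold lid, diameter 54 mm, 58 mm tall, a bystander; origin: centre of its underside.
- jar2: Loose black cosmetic jar with gold lid, diameter 54 mm, 58 mm tall, a bystander; origin: centre of its underside.
- driver: Screwdriver lying on the table, 180 mm long, a bystander; handle to its -x, origin under its middle.
- spacer: Loose dark steel ring, outer diameter 40 mm, 14 mm high, a bystander; origin: centre of its underside.
- carton: Small cardboard carton 60 x 60 x 70 mm, a bystander; origin: centre of its underside.
There are look-alikes about, which are no part of the job. What is shaped like the carriage but blue or yellow is not meant.

How it is judged:
By the outcome, as a careful person would: the job done as asked, in the order asked, and still so for the second after the job is handed in, with the robot touching nothing.
It also fails if it takes over 72 s, if anything falls off the work surface, if the arm or the gripper's body presses on something with over 40 N, if the wrist force passes 120 N, or if a joint passes its speed limit or range.

## Working session

There is one attempt and no reset: what is moved stays moved. The work goes in short steps, Python scripts to look and compute and a tool call to move; the robot and the scene stay as the last step left them, time stands still between calls to the robot, and variables do not carry over. Pictures are saved under pics/ and viewed, at most 10 in all, crops included, and the job is handed in when it is done.

Besides the shell and the picture viewer there is one more tool, called after ">>>" by a JSON object that holds its "fn" and its "kwargs", one argument or row to a line. move_arm: Moves the arm, as the interface text tells. Its arguments: {"type":"object","properties":{"plan":{"type":"array","items":{"type":"object","properties":{"tx":{"type":"number"},"ty":{"type":"number"},"tz":{"type":"number"},"turn":{"type":"number"}}}},"claw":{"type":"number"},"squeeze":{"type":"number"}},"required":["plan"]}

```bash
mkdir -p pics; ls
cat > h.py <<'E'
import numpy as np, cv2
from bench import robot, imaging
def grab(n,save=None):
    d=imaging.get_image(n)
    if save: cv2.imwrite('pics/'+save,d['image'])
    np.savez('last_'+n+'.npz',**d); return d
def load(n): return dict(np.load('last_'+n+'.npz'))
def foc(d): return d['image'].shape[0]/2/np.tan(np.radians(float(d['vfov']))/2)
def rays(d,uv,fish=False):
    uv=np.atleast_2d(np.asarray(uv,float)); f=foc(d)
    p=(uv-[float(d['cx']),float(d['cy'])])/f
    if fish:
        r=np.linalg.norm(p,axis=1)+1e-12
        v=np.c_[p*(np.sin(r)/r)[:,None],np.cos(r)]
    else: v=np.c_[p,np.ones(len(p))]
    E=d['extrinsics']; return E[:3,3],v@E[:3,:3].T
def onplane(d,uv,z,fish=False):
    o,v=rays(d,uv,fish); return o+v*((z-o[2])/v[:,2])[:,None]
def cloud(d):
    h,w=d['z_map'].shape; u,v=np.meshgrid(np.arange(w),np.arange(h)); f=foc(d); z=d['z_map']
    P=np.dstack([(u-float(d['cx']))/f*z,(v-float(d['cy']))/f*z,z])
    E=d['extrinsics']; return P@E[:3,:3].T+E[:3,3]
E
python3 - <<'E'
from h import *
for n in('scene','top'):
    d=grab(n,n+'0.png'); print(n,d['vfov'],d['cx'],d['cy'],d['extrinsics'].round(3).tolist())
print(robot.get_state(),robot.pinch_z)
E
```

```text
pics
scene 49.86086111109518 252.07999672655464 186.11866011720275 [[0.83, 0.434, -0.351, 0.945], [0.558, -0.631, 0.539, -0.58], [0.012, -0.643, -0.766, 0.911], [0.0, 0.0, 0.0, 1.0]]
top 55.060420539205474 259.93999100258895 188.45447254163875 [[0.022, -0.98, 0.199, 0.38], [-1.0, -0.021, 0.007, -0.011], [-0.002, -0.199, -0.98, 1.153], [0.0, 0.0, 0.0, 1.0]]
{'time': 0.1, 'joints': array([ 1.19535042e+00,  3.08919150e-01,  1.63509251e+00,  7.19928801e-06,
        1.19971340e+00, -6.96667540e-02]), 'qd': array([-0.0018571 , -0.00181558, -0.00291032, -0.0002418 ,  0.00087578,
        0.00036902]), 'joint_torque': array([-8.80690714e-04, -4.16411555e+01, -2.77643627e+01, -1.67840271e-04,
        4.02365578e-03, -1.01440328e-06]), 'position': array([0.1879272 , 0.59543528, 0.30274516]), 'orientation': array([[-9.53611839e-01,  3.01037938e-01, -7.88170330e-04],
       [ 3.01038929e-01,  9.53609793e-01, -1.98141632e-03],
       [ 1.55125462e-04, -2.12677201e-03, -9.99997726e-01]]), 'force': array([-0.03091523,  0.51028168,  0.2270016 ]), 'torque': array([ 0.00539778,  0.04778134, -0.03309965]), 'gripper_force': 0.0, 'opening': 0.08487112473017165} 0.0539
```

View pics/scene0.png

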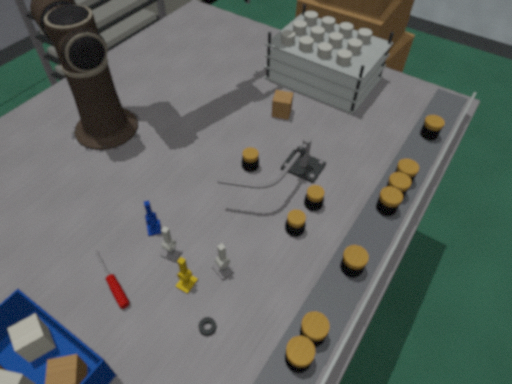

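View pics/top0.png

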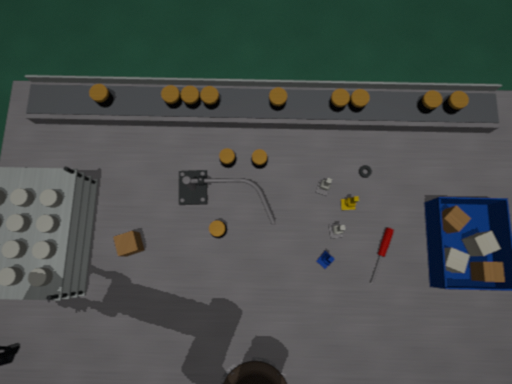

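The scene view shows two white candidates at (168,240) and (222,260), the rail at (220-320,150-215) and the blue and yellow decoys. In the top view, the whites are at (325,185) and (338,230), the post is at (187,180), and the rod runs right, then bends down to its free end at (273,222).

Run:
```python
from h import *
s=load('scene');t=load('top')
a=cv2.resize(s['image'][215:285,140:240],(800,560),interpolation=cv2.INTER_CUBIC)[:, :]
b=cv2.resize(t['image'][165:245,305:365],(420,560),interpolation=cv2.INTER_CUBIC)
a=cv2.resize(a,(380*1,266)); b=cv2.resize(b,(400,533))
c=np.zeros((533,780,3),np.uint8); c[:266,:380]=a
w=cv2.resize(s['image'][130:220,210:330],(380,267),interpolation=cv2.INTER_CUBIC); c[266:533,:380]=w; c[:,380:]=b
cv2.imwrite('pics/c1.png',c)
for n,d in(('scene',s),('top',t)):
    P=cloud(d); z=P[...,2]; ok=d['z_map']>0
    print(n,'table z',np.median(z[ok&(abs(z)<.02)]))
    # white
    im=d['image'].astype(int); 
    m=ok&(z>.03)&(z<.125)&(abs(P[...,0]-.45)<.35)&(P[...,1]<.35)&(P[...,1]>-.45)
    k,l,st,ce=cv2.connectedComponentsWithStats(m.astype(np.uint8))
    for i in range(1,k):
        if st[i,4]<8: continue
        q=P[l==i]; print(ce[i].round(),st[i,4],q.mean(0).round(3),'zmax',q[:,2].max().round(3),im[l==i].mean(0).round())
```

```text
scene table z -0.00030859451702636154
[278. 168.] 703 [0.595 0.089 0.099] zmax 0.117 [100.  99. 100.]
[250. 156.] 257 [0.484 0.117 0.051] zmax 0.062 [ 51.  92. 114.]
[315. 195.] 317 [0.707 0.096 0.051] zmax 0.061 [ 50.  93. 114.]
[150. 214.] 220 [ 0.4   -0.209  0.069] zmax 0.113 [98. 53. 34.]
[296. 220.] 339 [ 0.707 -0.004  0.052] zmax 0.062 [ 52.  98. 121.]
[168. 240.] 241 [ 0.489 -0.242  0.072] zmax 0.114 [110. 114. 114.]
[222. 257.] 243 [ 0.624 -0.207  0.071] zmax 0.114 [112. 117. 117.]
[184. 271.] 248 [ 0.573 -0.283  0.073] zmax 0.113 [ 35. 106. 121.]
top table z 0.0006715216310233529
[226. 157.] 231 [0.701 0.103 0.054] zmax 0.063 [ 37.  83. 109.]
[259. 157.] 224 [0.701 0.003 0.055] zmax 0.064 [ 37.  85. 113.]
[228. 188.] 592 [0.592 0.091 0.103] zmax 0.122 [80. 79. 81.]
[325. 184.] 107 [ 0.617 -0.198  0.073] zmax 0.116 [91. 95. 96.]
[351. 201.] 112 [ 0.566 -0.275  0.075] zmax 0.116 [ 12.  88. 104.]
[217. 228.] 234 [0.478 0.123 0.056] zmax 0.063 [ 41.  95. 126.]
[338. 229.] 97 [ 0.483 -0.233  0.076] zmax 0.114 [ 98. 103. 103.]
[327. 259.] 99 [ 0.395 -0.2    0.076] zmax 0.115 [84. 37. 15.]
```

View pics/c1.png

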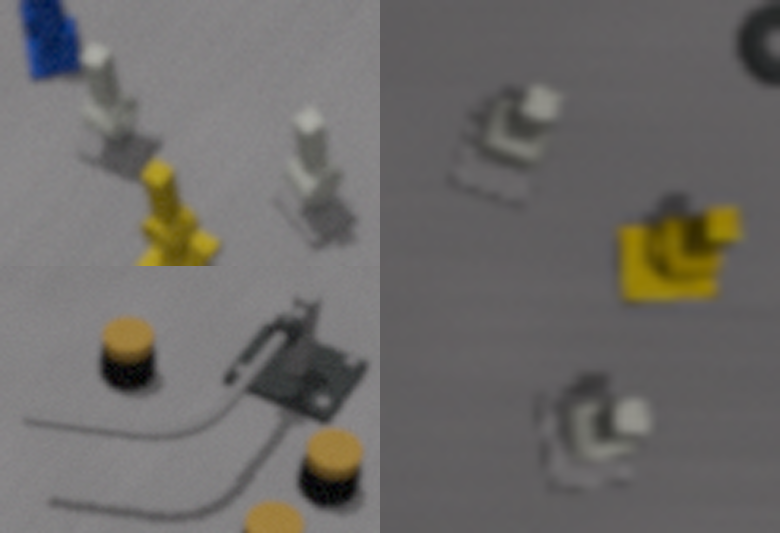

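The crops don't show which white has the bore, so I need the wrist camera. First I'll measure the rod geometry.

```bash
cat > rod.py <<'E'
from h import *
for n in('scene','top'):
    d=load(n); P=cloud(d); z=P[...,2]
    m=(d['z_map']>0)&(z>.09)&(z<.125)&(P[...,1]<.17)&(P[...,1]>-.13)&(P[...,0]>.4)&(P[...,0]<.7)
    k,l,st,ce=cv2.connectedComponentsWithStats(m.astype(np.uint8))
    i=1+st[1:,4].argmax(); m=l==i
    rows=[]
    # pixel skeleton: centreline on plane z=.100 (rod symmetrical in view)
    ys,xs=np.nonzero(m); W=onplane(d,np.c_[xs,ys],.100)
    print(n,'extent',W.min(0).round(3),W.max(0).round(3))
    for y in np.arange(-.06,.2,.01):
        s=abs(W[:,1]-y)<.005
        if s.sum()>2: rows.append((round(y,3),round(np.mean([W[s,0].min(),W[s,0].max()]),4),round(np.ptp(W[s,0]),3),round(float(P[m][s,2].max()),3)))
    for r in rows: print(*r)
E
python3 rod.py
```

```text
scene extent [ 0.489 -0.048  0.1  ] [0.628 0.182 0.1  ]
-0.05 0.4963 0.006 0.102
-0.04 0.5079 0.038 0.108
-0.03 0.5237 0.048 0.108
-0.02 0.5437 0.05 0.108
-0.01 0.5637 0.047 0.107
0.0 0.5816 0.041 0.11
0.01 0.5965 0.029 0.108
0.02 0.6062 0.018 0.108
0.03 0.612 0.017 0.109
0.04 0.6159 0.015 0.107
0.05 0.6176 0.013 0.108
0.06 0.6183 0.013 0.107
0.07 0.6183 0.011 0.107
0.08 0.6177 0.012 0.107
0.09 0.6169 0.012 0.108
0.1 0.6163 0.011 0.109
0.11 0.6171 0.011 0.106
0.12 0.6157 0.011 0.107
0.13 0.6155 0.012 0.107
0.14 0.6151 0.011 0.107
0.15 0.6137 0.014 0.108
0.16 0.6145 0.028 0.107
0.17 0.6139 0.026 0.114
0.18 0.6103 0.017 0.114
top extent [ 0.49  -0.046  0.1  ] [0.627 0.173 0.1  ]
-0.04 0.5033 0.026 0.111
-0.03 0.5162 0.04 0.109
-0.02 0.5436 0.044 0.109
-0.01 0.5625 0.041 0.111
0.0 0.58 0.035 0.11
0.01 0.5961 0.027 0.109
0.02 0.6063 0.018 0.111
0.03 0.6106 0.015 0.11
0.04 0.6149 0.012 0.108
0.05 0.6176 0.012 0.11
0.06 0.6189 0.009 0.109
0.07 0.6187 0.009 0.109
0.08 0.6184 0.009 0.11
0.09 0.6182 0.009 0.108
0.1 0.618 0.009 0.108
0.11 0.6178 0.009 0.109
0.12 0.6161 0.012 0.112
0.13 0.6158 0.012 0.11
0.14 0.6141 0.009 0.108
0.15 0.6139 0.009 0.108
0.16 0.6136 0.027 0.113
0.17 0.6135 0.027 0.119
```

>>> {"fn": "move_arm", "kwargs": {
  "plan": [
    {"tx": -12.2,"ty": -17.0,"tz": 0},
    {"tx": -12.2,"ty": -17.0},
    {"tx": -12.2,"ty": -17.0},
    {"tx": -12.2,"ty": -17.0},
    {"tx": -12.2,"ty": -17.0},
    {"tx": -12.2,"ty": -17.0},
    {"tx": -12.2,"ty": -17.0},
    {"tx": -12.2,"ty": -17.0},
    {"tx": -12.2,"ty": -17.0},
    {"tx": -12.2,"ty": -17.0},
    {"tx": -12.2,"ty": -17.0},
    {"tx": -12.2,"ty": -17.0},
    {"tx": -12.2,"ty": -17.0},
    {"tx": -12.2,"ty": -17.0},
    {"tx": -12.2,"ty": -17.0},
    {"tx": -12.2,"ty": -17.0},
    {"tx": -12.2,"ty": -17.0},
    {"tx": -12.2,"ty": -17.0},
    {"tx": -12.2,"ty": -17.0},
    {"tx": -12.2,"ty": -17.0}
  ]
}}

```text
invalid input
```

>>> {"fn": "move_arm", "kwargs": {
  "plan": [
    {"tx": -0.6,"ty": -0.8,"tz": 0,"turn": 0},
    {"tx": -1.2,"ty": -1.6,"tz": 0,"turn": 0},
    {"tx": -1.8,"ty": -2.4,"tz": 0,"turn": 0},
    {"tx": -2.4,"ty": -3.2,"tz": 0,"turn": 0},
    {"tx": -3.0,"ty": -4.1,"tz": 0,"turn": 0},
    {"tx": -3.6,"ty": -4.9,"tz": 0,"turn": 0},
    {"tx": -4.2,"ty": -5.7,"tz": 0,"turn": 0},
    {"tx": -4.8,"ty": -6.6,"tz": 0,"turn": 0},
    {"tx": -5.4,"ty": -7.4,"tz": 0,"turn": 0},
    {"tx": -6.0,"ty": -8.2,"tz": 0,"turn": 0}
  ]
}}

```text
time: 0.93
position: [0.318, 0.2089, 0.3036]
orientation: [[-0.954, 0.3, -0.0], [0.3, 0.954, -0.0], [-0.0, -0.0, -1.0]]
force: [0.9, 0.0, 0.8]
opening: 0.0852
gripper_force: 0.0
```

>>> {"fn": "move_arm", "kwargs": {
  "plan": [
    {"tx": -0.7,"ty": -0.6},
    {"tx": -1.4,"ty": -1.2},
    {"tx": -2.1,"ty": -1.8},
    {"tx": -2.9,"ty": -2.4},
    {"tx": -3.6,"ty": -3.0},
    {"tx": -4.3,"ty": -3.6},
    {"tx": -5.0,"ty": -4.2},
    {"tx": -5.7,"ty": -4.8},
    {"tx": -6.4,"ty": -5.4},
    {"tx": -7.1,"ty": -6.0},
    {"tx": -7.8,"ty": -6.5,"tz": 0.5},
    {"tx": -7.8,"ty": -6.5,"tz": 1.0},
    {"tx": -7.8,"ty": -6.5,"tz": 1.0},
    {"tx": -7.8,"ty": -6.5,"tz": 1.0}
  ]
}}

```text
invalid input
```

Run:
```python
from h import *
d=grab('wrist','w1.png'); print(d['vfov'],d['cx'],d['cy'],d['extrinsics'].round(3).tolist()); print(robot.get_state()['position'])
```

```text
65.70646984690485 250.77258981185085 192.15376913052572 [[0.3, 0.92, 0.252, 0.256], [0.954, -0.289, -0.079, 0.23], [0.0, 0.264, -0.965, 0.373], [0.0, 0.0, 0.0, 1.0]]
[0.32015939 0.20307808 0.30333326]
```

View pics/w1.png

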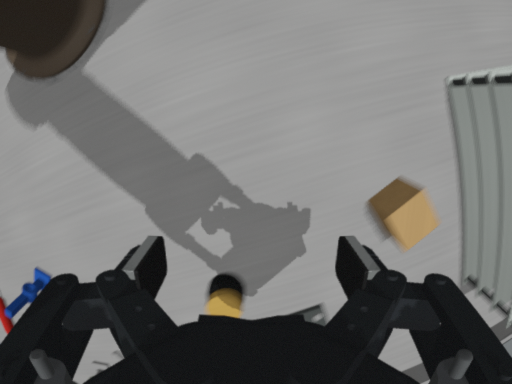

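The wrist camera sits on the tool's +x side and the gripper covers the bottom of its picture. Here it shows the base, a jar and the carton, so the arm is still at y≈0.2. Next I move so the camera looks sideways along the bores.

>>> {"fn": "move_arm", "kwargs": {
  "plan": [
    {"tx": -0.4,"ty": -0.9,"tz": 0,"turn": 1.3},
    {"tx": -0.8,"ty": -1.8,"tz": 0,"turn": 2.6},
    {"tx": -1.2,"ty": -2.7,"tz": 0,"turn": 3.9},
    {"tx": -1.5,"ty": -3.6,"tz": 0,"turn": 5.2},
    {"tx": -1.9,"ty": -4.5,"tz": 0,"turn": 6.5},
    {"tx": -2.3,"ty": -5.4,"tz": 0,"turn": 7.8},
    {"tx": -2.7,"ty": -6.3,"tz": 0,"turn": 9.1},
    {"tx": -3.0,"ty": -7.2,"tz": 0,"turn": 10.4},
    {"tx": -3.4,"ty": -8.1,"tz": 0,"turn": 11.7},
    {"tx": -3.8,"ty": -9.0,"tz": 0,"turn": 13.0},
    {"tx": -4.2,"ty": -9.9,"tz": 0,"turn": 14.5},
    {"tx": -4.5,"ty": -10.9,"tz": 0,"turn": 14.5},
    {"tx": -4.5,"ty": -10.9,"tz": 0,"turn": 14.5},
    {"tx": -4.5,"ty": -10.9,"tz": 0,"turn": 14.5}
  ]
}}

```text
time: 2.15
position: [0.3584, -0.2606, 0.3034]
orientation: [[0.004, 1.0, -0.001], [1.0, -0.004, 0.001], [0.001, -0.001, -1.0]]
force: [-0.2, 0.5, -0.0]
opening: 0.0854
gripper_force: 0.0
```

Run:
```python
from h import *
d=grab('wrist'); print(d['extrinsics'].round(3).tolist())
cv2.imwrite('pics/w2.png',cv2.resize(d['image'],(800,600),interpolation=cv2.INTER_CUBIC))
```

```text
[[1.0, -0.004, -0.002, 0.36], [-0.004, -0.965, -0.262, -0.193], [-0.001, 0.262, -0.965, 0.373], [0.0, 0.0, 0.0, 1.0]]
```

View pics/w2.png

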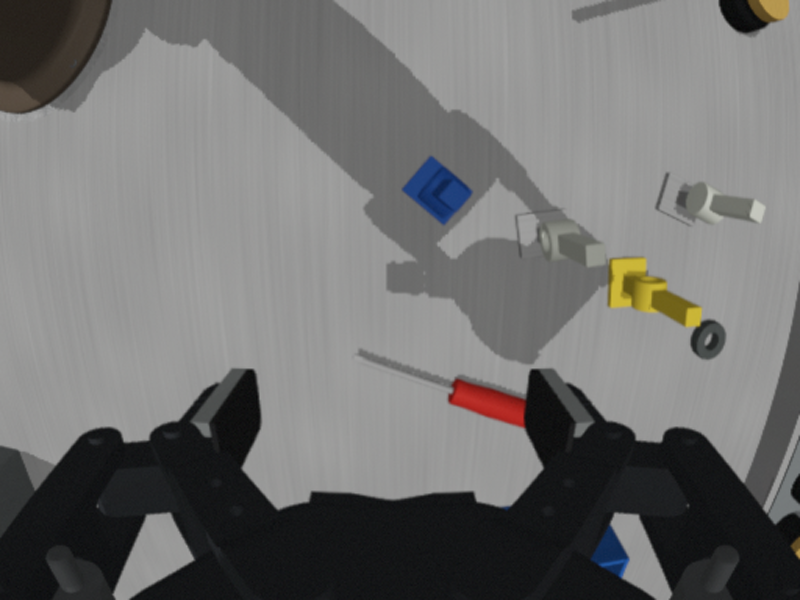

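The nearer white, at (545,240), seems to show a hole in its boss, while the one at (700,200) looks solid. I'll zoom in to confirm.

Run:
```python
from h import *
d=load('wrist'); im=d['image']
a=im[125:180,322:396]; b=im[100:155,415:494]
c=np.vstack([cv2.resize(a,(740,290),interpolation=cv2.INTER_CUBIC) if 0 else cv2.resize(a,None,fx=5.4,fy=5.4,interpolation=cv2.INTER_CUBIC),])
e=cv2.resize(b,None,fx=5,fy=5,interpolation=cv2.INTER_CUBIC)
o=np.zeros((300,800,3),np.uint8);o[:297,:399]=c;o[:275,400:795]=e
cv2.imwrite('pics/w2c.png',np.clip(o*1.4,0,255).astype(np.uint8))
```

```text
Traceback (most recent call last):
ValueError: could not broadcast input array from shape (297,400,3) into shape (297,399,3)
```

Run:
```python
from h import *
d=load('wrist'); im=d['image']
c=cv2.resize(im[125:180,322:396],(592,440),interpolation=cv2.INTER_CUBIC)
e=cv2.resize(im[105:145,415:465],(200,160),interpolation=cv2.INTER_CUBIC)
o=np.zeros((440,792,3),np.uint8);o[:,:592]=c;o[:160,592:]=e
cv2.imwrite('pics/w2c.png',np.clip(o*1.4,0,255).astype(np.uint8))
```

```text
(no output)
```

View pics/w2c.png

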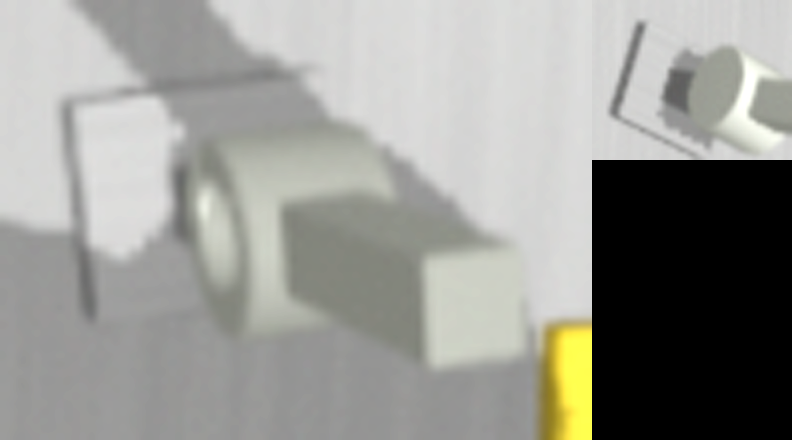

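The near white is drilled: its bore ring is at (215,235) in the crop, and the other boss is solid. I'll locate the stalk top at z=0.111 and the sole corners at z=0.008.

Run:
```python
from h import *
d=load('wrist')
g=lambda a:np.array(a)/8+[321.5,124.5]
T=onplane(d,g([(425,255),(515,240),(525,355),(432,368)]),.111,True); print(T.round(4),T.mean(0))
S=onplane(d,g([(68,102),(88,315),(310,70)]),.008,True); print(S.round(4))
e=S[1]-S[0];print(np.linalg.norm(e),np.degrees(np.arctan2(-e[0],e[1]))%180,'long',np.linalg.norm(S[2]-S[0]),np.degrees(np.arctan2(*(S[2]-S[0])[1::-1])))
for a,b in((0,1),(3,2)): v=T[b]-T[a];print(np.linalg.norm(v),np.degrees(np.arctan2(v[1],v[0])))
for a,b in((0,3),(1,2)): v=T[b]-T[a];print(np.linalg.norm(v),np.degrees(np.arctan2(-v[0],v[1]))%180)
a=np.radians(5); u=np.array([np.cos(a),np.sin(a)]);w=np.array([-u[1],u[0]])
print('sole centre',S[0,:2]+.022*u-.018*w)
# rod fit, averaged
print(robot.get_state()['position'])
```

```text
[[ 0.4765 -0.23    0.111 ]
 [ 0.4885 -0.2278  0.111 ]
 [ 0.4911 -0.2417  0.111 ]
 [ 0.4786 -0.2435  0.111 ]] [ 0.4837007  -0.23576486  0.111     ]
[[ 0.4591 -0.2215  0.008 ]
 [ 0.4639 -0.2554  0.008 ]
 [ 0.4998 -0.2149  0.008 ]]
0.03431324192089574 8.01144900137703 long 0.0412494750908933 9.172030288000899
0.01215185992388782 10.295881194179804
0.012662956750051501 8.22353232882244
0.013730027864722102 8.667514776199937
0.014182841235332356 10.750989251823853
sole centre [ 0.48260413 -0.23747394]
[ 0.35826808 -0.25903212  0.30318768]
```

>>> {"fn": "move_arm", "kwargs": {
  "claw": 50,
  "plan": [
    {"tx": 0.1,"ty": 0.8,"tz": 0.5,"turn": -0.9},
    {"tx": 0.3,"ty": 1.6,"tz": 1.0,"turn": -1.8},
    {"tx": 0.56,"ty": 2.4,"tz": 1.5,"turn": -1.8},
    {"tx": 0.56,"ty": 3.13,"tz": 2.0,"turn": -1.8},
    {"tx": 0.56,"ty": 3.13,"tz": 2.0,"turn": -1.8},
    {"tx": 0.56,"ty": 3.13,"tz": 2.0,"turn": -1.8}
  ]
}}

```text
time: 2.7
position: [0.4836, -0.2336, 0.2214]
orientation: [[-0.16, 0.987, -0.005], [0.987, 0.16, 0.003], [0.004, -0.005, -1.0]]
force: [-0.1, 0.1, 0.4]
opening: 0.0504
gripper_force: 0.0
```

Run:
```python
from h import *
d=grab('wrist'); d2=grab('top'); s=robot.get_state(); print(s['position'],s['opening'],s['orientation'].round(3).tolist())
im=d['image']; cv2.imwrite('pics/w3.png',im)
P=cloud(d2); z=P[...,2]
m=(d2['z_map']>0)&(z>.03)&(z<.125)&(abs(P[...,0]-.484)<.03)&(abs(P[...,1]+.236)<.03); print(m.sum())
```

```text
[ 0.48335538 -0.23521788  0.22410196] 0.0497077585294169 [[-0.158, 0.987, -0.001], [0.987, 0.158, 0.0], [0.001, -0.001, -1.0]]
40
```

View pics/w3.png

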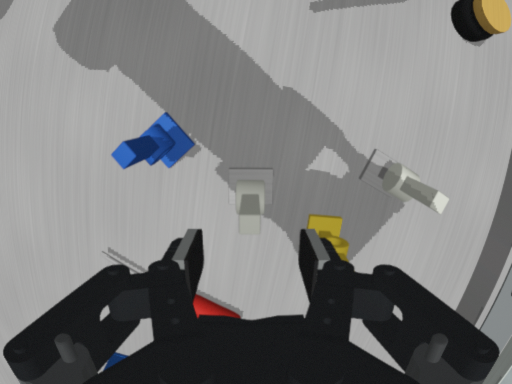

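The stalk is centred between the pads at column 250 and its edges are square to the picture. Check the stalk top's x/y before descending.

Run:
```python
from h import *
d=load('wrist')
print(onplane(d,[(238.5,220),(261,220),(260.5,233.5),(238.5,233.5)],.111,True).mean(0), onplane(d,[(230,168.5),(272,168.5)],.008,True))
```

```text
[ 0.48468932 -0.23849176  0.111     ] [[ 0.46196878 -0.22241851  0.008     ]
 [ 0.50217952 -0.2158381   0.008     ]]
```

>>> {"fn": "move_arm", "kwargs": {
  "plan": [
    {"tx": 0,"ty": 0,"tz": 0.6,"turn": 0},
    {"tx": 0,"ty": 0,"tz": 1.2,"turn": 0},
    {"tx": 0,"ty": 0,"tz": 1.6,"turn": 0},
    {"tx": 0,"ty": 0,"tz": 1.93,"turn": 0},
    {"tx": 0,"ty": 0,"tz": 1.93,"turn": 0},
    {"tx": 0,"ty": 0,"tz": 1.93,"turn": 0}
  ]
}}

```text
time: 3.3
position: [0.4832, -0.2366, 0.1479]
orientation: [[-0.156, 0.988, 0.0], [0.988, 0.156, -0.0], [-0.0, 0.0, -1.0]]
force: [-0.5, -0.4, 0.5]
opening: 0.0502
gripper_force: 0.0
```

>>> {"fn": "move_arm", "kwargs": {
  "claw": 8,
  "squeeze": 40,
  "plan": [
    {"tx": 0,"ty": 0,"tz": 0,"turn": 0},
    {"tx": 0,"ty": 0,"tz": 0,"turn": 0},
    {"tx": 0,"ty": 0,"tz": 0,"turn": 0},
    {"tx": 0,"ty": 0,"tz": 0,"turn": 0},
    {"tx": 0,"ty": 0,"tz": 0,"turn": 0},
    {"tx": 0,"ty": 0,"tz": 0,"turn": 0},
    {"tx": 0,"ty": 0,"tz": 0,"turn": 0}
  ]
}}

```text
time: 3.88
position: [0.4846, -0.2372, 0.1482]
orientation: [[-0.156, 0.988, 0.001], [0.988, 0.156, -0.001], [-0.001, 0.001, -1.0]]
force: [-1.8, -0.2, 6.1]
opening: 0.0133
gripper_force: 42.2
```

```bash
cat > fit.py <<'E'
from h import *
import glob
# rod centreline from top & scene z_map-based mask, per-row transverse midpoints in image
from scipy.optimize import least_squares
for n in ('scene','top'):
    d=grab(n) if n=='scene' else load(n)
    P=cloud(d); z=P[...,2]
    m=(d['z_map']>0)&(z>.085)&(z<.125)&(P[...,1]<.10)&(P[...,1]>-.13)&(P[...,0]>.45)&(P[...,0]<.66)
    k,l,st,ce=cv2.connectedComponentsWithStats(m.astype(np.uint8)); m=l==1+st[1:,4].argmax()
    ys,xs=np.nonzero(m); W=onplane(d,np.c_[xs,ys],.1)[:,:2]
    # model: straight through (x0, y) dir yaw e from -y ; bend start L from post (py free), R=.07, angle b
    def dist(p,W):
        x0,s,e,b=p  # bend start at B=(x0,s)
        dr=np.array([np.sin(e),-np.cos(e)]); nl=np.array([-np.cos(e),-np.sin(e)])
        B=np.array([x0,s]); q=W-B; a=q@dr; c=q@nl
        ang=np.arctan2(a,.07-c); 
        arc=.07-np.hypot(a,.07-c)          # + towards centre
        t=np.array([np.cos(b),np.sin(b)]); E=np.array([.07*np.sin(b),.07*(1-np.cos(b))])
        r=np.c_[a,c]-E; sd=-r[:,0]*np.sin(b)+r[:,1]*np.cos(b)
        return np.where(a<0,c,np.where(ang<b,arc,sd)), np.where(a<0,a,np.where(ang<b,.07*ang,.07*b+r@t))
    r=least_squares(lambda p:dist(p,W)[0],[.618,.025,0,1.2],loss='soft_l1',f_scale=.003)
    x0,s,e,b=r.x; sd,al=dist(r.x,W)
    print(n,len(W),'bendstart',r.x[:2].round(4),'yaw',np.degrees(e).round(2),'bend',np.degrees(b).round(2),'rms',sd.std().round(4),'len past bend start',al.max().round(4),'exp',round(.07*b+.09,4))
    dr=np.array([np.sin(e),-np.cos(e)]);nl=np.array([-np.cos(e),-np.sin(e)])
    E=np.array([x0,s])+.07*np.sin(b)*dr+.07*(1-np.cos(b))*nl; t=np.cos(b)*dr+np.sin(b)*nl
    print('  bend end',E.round(4),'tip',(E+.09*t).round(4),'dir in deg',np.degrees(np.arctan2(-t[1],-t[0])).round(2),'post',(np.array([x0,s])-.15*dr).round(4),'home',(np.array([x0,s])-.088*dr).round(4))
E
python3 fit.py
```

```text
scene 369 bendstart [0.6185 0.0626] yaw 3.27 bend 69.22 rms 0.0043 len past bend start 0.1796 exp 0.1746
  bend end [ 0.5771 -0.0053] tip [ 0.4949 -0.042 ] dir in deg 24.06 post [0.6099 0.2124] home [0.6134 0.1505]
top 304 bendstart [0.6189 0.0615] yaw 1.24 bend 67.19 rms 0.0035 len past bend start 0.1774 exp 0.1721
  bend end [ 0.5774 -0.004 ] tip [ 0.4952 -0.0406] dir in deg 24.05 post [0.6156 0.2114] home [0.6169 0.1495]
```

Gripped (13.3 mm opening, 42 N). Both views agree on the rod: tip at about (0.495,-0.041), inbound direction 24°, and home at about (0.615,0.150). I'll lift, turn in line with the free end, and stop about 28 mm short of the tip.

>>> {"fn": "move_arm", "kwargs": {
  "plan": [
    {"tx": 0,"ty": 0,"tz": -0.3,"turn": 0},
    {"tx": 0,"ty": 0,"tz": -0.7,"turn": 0},
    {"tx": 0,"ty": 0,"tz": -1.1,"turn": 0},
    {"tx": 0.2,"ty": 0,"tz": -1.36,"turn": 0},
    {"tx": 0.6,"ty": 0,"tz": -1.36,"turn": -0.4},
    {"tx": 1.1,"ty": 0,"tz": -1.36,"turn": -0.8},
    {"tx": 1.6,"ty": 0,"tz": -1.36,"turn": -1.2},
    {"tx": 2.1,"ty": 0,"tz": -1.36,"turn": -1.6},
    {"tx": 2.6,"ty": 0,"tz": -1.36,"turn": -2.0},
    {"tx": 3.1,"ty": 0,"tz": -1.36,"turn": -2.4},
    {"tx": 3.6,"ty": 0.06,"tz": -1.36,"turn": -2.8},
    {"tx": 4.0,"ty": 0.06,"tz": -1.36,"turn": -3.0},
    {"tx": 4.3,"ty": 0.06,"tz": -1.36,"turn": -3.0},
    {"tx": 4.55,"ty": 0.06,"tz": -1.36,"turn": -3.0},
    {"tx": 4.55,"ty": 0.06,"tz": -1.36,"turn": -3.0},
    {"tx": 4.55,"ty": 0.06,"tz": -1.36,"turn": -3.0},
    {"tx": 4.55,"ty": 0.06,"tz": -1.36,"turn": -3.0}
  ]
}}

```text
time: 5.35
position: [0.458, -0.0568, 0.2011]
orientation: [[-0.407, 0.914, 0.0], [0.914, 0.407, -0.0], [-0.001, 0.0, -1.0]]
force: [0.1, 0.4, -2.3]
opening: 0.0131
gripper_force: 41.0
```

Run:
```python
from h import *
d=grab('wrist'); s=robot.get_state(); print(s['position'],s['opening'],s['orientation'].round(3).tolist(),s['force'],s['gripper_force'])
im=d['image'][130:310,170:410]; cv2.imwrite('pics/w4.png',cv2.resize(im,(800,600),interpolation=cv2.INTER_CUBIC))
```

```text
[ 0.45814928 -0.05706298  0.20115983] 0.013438242430157456 [[-0.406, 0.914, 0.0], [0.914, 0.406, -0.0], [-0.001, 0.0, -1.0]] [ 0.08119157  0.59045676 -2.41463564] 41.03557884693146
```

View pics/w4.png

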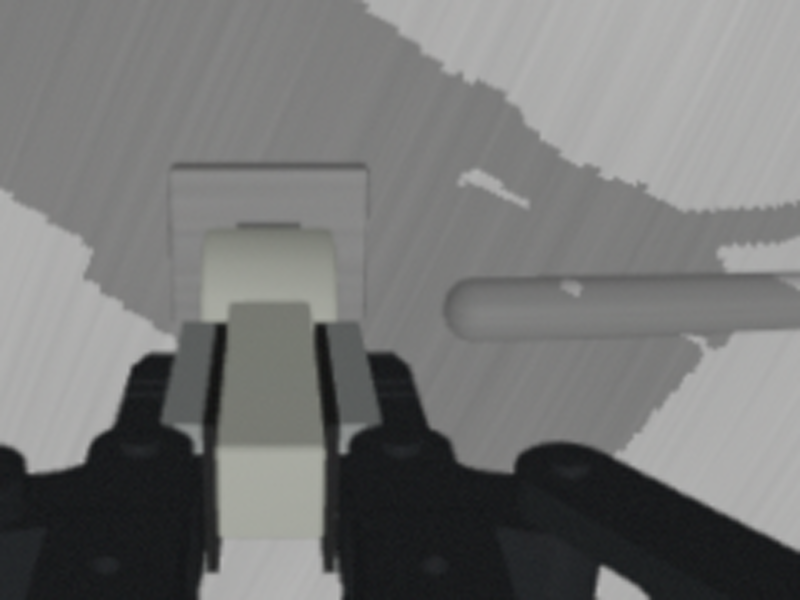

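The wrist view shows the carriage hanging straight, with the sole edge at row 165. The rod tip is at (445,310) to its right, and the rod runs nearly parallel to the bore. Compute the offsets in the tool frame.

Run:
```python
from h import *
d=load('wrist'); s=robot.get_state(); R=s['orientation']; p=s['position']
g=lambda a:np.array(a,float)*.3+[169.65,129.65]
def tool(uv,z): return (onplane(d,g(uv),z,True)-p)@R
z0=.0979-.045
print('sole edge',tool([(170,163),(368,164)],z0+.008).round(4))
print('stalk top',tool([(218,446),(324,444),(322,538),(220,536)],z0+.111).round(4))
# silhouettes -> axis: average edge rays
f=foc(d)
def ray(uv):
    o,v=rays(d,g(uv),True); return v/np.linalg.norm(v,axis=1)[:,None],o
for a,b in(((480,280),(480,341)),((780,272.5),(780,330))):
    va,o=ray([a]);vb,_=ray([b]); v=(va+vb)[0]; ang=np.arccos((va@vb.T)[0,0])
    for z in(.1,): q=o+v*((z-o[2])/v[2]); print('rod axis',((q-p)@R).round(4),'range from ang',(.006/np.sin(ang/2)).round(3),'actual perp',np.linalg.norm(q-o).round(3))
print('tip',tool([(443,310)],.1).round(4))
# boss silhouettes far side: ray at y=230
print('boss edge ends',tool([(203,240),(335,240)],.0979+.010).round(4))
# rod mask edges at several columns
```

```text
sole edge [[ 0.02   -0.0202  0.1402]
 [ 0.0198  0.0229  0.1403]]
stalk top [[ 0.0077 -0.0048  0.0373]
 [ 0.008   0.0081  0.0373]
 [-0.0061  0.0082  0.0373]
 [-0.0057 -0.0049  0.0373]]
rod axis [0.0006 0.0409 0.1012] range from ang 0.196 actual perp 0.188
rod axis [0.0009 0.105  0.1012] range from ang 0.216 actual perp 0.21
tip [[0.0008 0.0338 0.1012]]
boss edge ends [[ 0.0169 -0.01    0.0932]
 [ 0.0169  0.0127  0.0933]]
```

>>> {"fn": "move_arm", "kwargs": {
  "plan": [
    {"tx": -0.02,"ty": 0.1,"tz": -0.03,"turn": 0},
    {"tx": -0.02,"ty": 0.2,"tz": -0.03,"turn": 0},
    {"tx": -0.02,"ty": 0.3,"tz": -0.03,"turn": 0},
    {"tx": -0.02,"ty": 0.4,"tz": -0.03,"turn": 0},
    {"tx": -0.02,"ty": 0.5,"tz": -0.03,"turn": 0},
    {"tx": -0.02,"ty": 0.6,"tz": -0.03,"turn": 0},
    {"tx": -0.02,"ty": 0.68,"tz": -0.03,"turn": 0},
    {"tx": -0.02,"ty": 0.68,"tz": -0.03,"turn": 0}
  ]
}}

```text
time: 6.07
position: [0.4838, -0.0459, 0.2024]
orientation: [[-0.407, 0.914, 0.001], [0.914, 0.407, -0.0], [-0.0, 0.001, -1.0]]
force: [0.5, 0.1, -1.8]
opening: 0.0132
gripper_force: 41.0
```

>>> {"fn": "move_arm", "kwargs": {
  "plan": [
    {"tx": 0,"ty": 0.1,"tz": 0,"turn": 0},
    {"tx": 0,"ty": 0.2,"tz": 0,"turn": 0},
    {"tx": 0,"ty": 0.3,"tz": 0,"turn": 0},
    {"tx": 0,"ty": 0.4,"tz": 0,"turn": 0},
    {"tx": 0,"ty": 0.5,"tz": 0,"turn": 0},
    {"tx": 0,"ty": 0.6,"tz": 0,"turn": 0},
    {"tx": 0,"ty": 0.7,"tz": 0,"turn": 0},
    {"tx": 0,"ty": 0.75,"tz": 0,"turn": 0},
    {"tx": 0,"ty": 0.75,"tz": 0,"turn": 0}
  ]
}}

```text
time: 6.82
position: [0.511, -0.0338, 0.2023]
orientation: [[-0.407, 0.914, 0.0], [0.914, 0.407, 0.0], [-0.0, 0.0, -1.0]]
force: [-1.2, 0.1, -2.3]
opening: 0.0135
gripper_force: 41.0
```

Run:
```python
from h import *
d=grab('wrist'); s=robot.get_state(); print(s['position'],s['force'],s['torque'])
im=d['image'][130:310,200:440]; cv2.imwrite('pics/w5.png',cv2.resize(im,(800,600),interpolation=cv2.INTER_CUBIC))
```

```text
[ 0.51064771 -0.03389368  0.20225548] [-0.12690758  0.5466891  -2.7545604 ] [0.02299515 0.00491328 0.00920915]
```

View pics/w5.png

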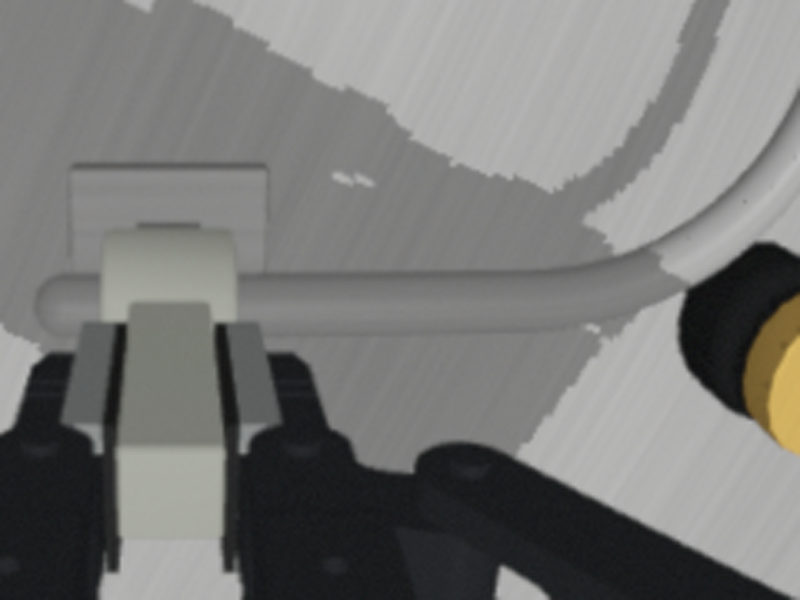

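The carriage is threaded: the tip shows behind the boss at (38,305), and there is no side force. I'll fit the rod numerically from the wrist depth map, correcting for the camera offset seen on the stalk.

```bash
cat > wfit.py <<'E'
from h import *
def wcloud(d):
    h,w=d['z_map'].shape; u,v=np.meshgrid(np.arange(w),np.arange(h))
    o,r=rays(d,np.c_[u.ravel(),v.ravel()],True)
    fz=r@d['extrinsics'][:3,2]; return (o+r*(d['z_map'].ravel()/fz)[:,None]).reshape(h,w,3)
def rodaxis(d,p,R,off):
    P=wcloud(d); z=P[...,2]; im=d['image'].astype(int)
    m=(d['z_map']>0)&(z>.088)&(z<.118)&(im.max(2)-im.min(2)<25)&(im.min(2)>55)
    Q=((P-p)@R)-[*off,0]
    return Q[m],z[m]
if __name__=='__main__':
    d=load('wrist'); s=robot.get_state(); p,R=s['position'],s['orientation']
    Q,z=rodaxis(d,p,R,(.0015,.0013))
    for y in np.arange(-.03,.16,.01):
        k=(abs(Q[:,1]-y)<.004)
        if k.sum()<8: continue
        q=Q[k]; zz=z[k]
        print(round(y,3),k.sum(),'x',np.percentile(q[:,0],[3,97]).round(4),'ztop',np.percentile(zz,95).round(4),'x at top',np.median(q[zz>zz.max()-.0015,0]).round(4))
E
python3 wfit.py
```

```text
-0.02 201 x [-0.0046  0.0049] ztop 0.1059 x at top -0.0004
-0.01 296 x [0.0013 0.0131] ztop 0.1131 x at top 0.0052
0.0 340 x [0.0051 0.0131] ztop 0.116 x at top 0.0053
0.01 304 x [0.0017 0.0131] ztop 0.1134 x at top 0.0053
0.02 239 x [-0.0047  0.0052] ztop 0.1062 x at top -0.0001
0.03 252 x [-0.0051  0.0057] ztop 0.1062 x at top -0.0003
0.04 254 x [-0.0051  0.0058] ztop 0.1063 x at top -0.0001
0.05 241 x [-0.0053  0.0058] ztop 0.1064 x at top 0.0002
0.06 225 x [-0.0051  0.0056] ztop 0.1061 x at top -0.0001
0.07 214 x [-0.0055  0.0056] ztop 0.1062 x at top 0.0002
0.08 201 x [-0.0034  0.0064] ztop 0.1062 x at top 0.0013
0.09 206 x [-0.0021  0.0093] ztop 0.1063 x at top 0.0032
0.1 221 x [0.0019 0.0141] ztop 0.1062 x at top 0.0069
0.11 244 x [0.0068 0.0215] ztop 0.1062 x at top 0.0121
0.12 290 x [0.0145 0.0324] ztop 0.1063 x at top 0.0205
0.13 421 x [0.0254 0.0525] ztop 0.1063 x at top 0.0337
0.14 490 x [0.0427 0.0779] ztop 0.1062 x at top 0.0568
0.15 459 x [0.0676 0.1026] ztop 0.1064 x at top 0.0829
```

>>> {"fn": "move_arm", "kwargs": {
  "plan": [
    {"tx": 0,"ty": 0.12,"tz": 0,"turn": 0},
    {"tx": 0,"ty": 0.24,"tz": 0,"turn": 0},
    {"tx": 0,"ty": 0.36,"tz": 0,"turn": 0},
    {"tx": 0,"ty": 0.48,"tz": 0,"turn": 0},
    {"tx": 0,"ty": 0.6,"tz": 0,"turn": 0},
    {"tx": 0,"ty": 0.72,"tz": 0,"turn": 0},
    {"tx": 0,"ty": 0.84,"tz": 0,"turn": 0},
    {"tx": 0,"ty": 0.96,"tz": 0,"turn": 0},
    {"tx": 0,"ty": 1.08,"tz": 0,"turn": 0},
    {"tx": 0,"ty": 1.2,"tz": 0,"turn": 0},
    {"tx": 0,"ty": 1.25,"tz": 0,"turn": 0},
    {"tx": 0,"ty": 1.25,"tz": 0,"turn": 0}
  ]
}}

```text
time: 7.87
position: [0.5567, -0.0134, 0.2023]
orientation: [[-0.407, 0.914, 0.0], [0.914, 0.407, 0.0], [-0.0, 0.0, -1.0]]
force: [-1.2, 0.4, -2.3]
opening: 0.0137
gripper_force: 41.0
```

No force, and the rod height comes out right (top 0.106). Re-measure from here for the bend and the far straight.

```bash
cat > w2.py <<'E'
from wfit import *
from scipy.optimize import least_squares
d=grab('wrist'); s=robot.get_state(); p,R=s['position'],s['orientation']; print(p.round(4),s['force'].round(2),s['torque'].round(2))
Q,z=rodaxis(d,p,R,(.0015,.0013))
W=p[:2]+Q[:,:2]@R[:2,:2].T
k=(z>.1035)&(z<.1085)&~((abs(Q[:,1])<.02)&(Q[:,0]<.06))&(W[:,1]<.155)&(W[:,0]<.66); W=W[k]
def f(q,W):
    E=q[:2]; a0=q[2]; b=q[3]; t=np.array([np.cos(a0),np.sin(a0)]); n=np.array([-t[1],t[0]])
    r=W-E; a=r@t; c=r@n; ang=np.arctan2(a,.07-c); arc=.07-np.hypot(a,.07-c)
    rr=np.c_[a,c]-[.07*np.sin(b),.07*(1-np.cos(b))]
    return np.where(a<0,c,np.where((ang<b)&(ang>0),arc,-rr[:,0]*np.sin(b)+rr[:,1]*np.cos(b)))
g=least_squares(f,[.5733,-.006,.419,1.2],args=(W,),loss='soft_l1',f_scale=.002)
E=g.x[:2];a0,b=g.x[2:]; n=np.array([-np.sin(a0),np.cos(a0)]); C=E+.07*n; h=a0+b
S=C+.07*np.array([np.sin(h),-np.cos(h)]); H=S+.088*np.array([np.cos(h),np.sin(h)])
print(len(W),'max y',W[:,1].max().round(3),'E',E.round(4),'head',np.degrees(a0).round(2),'bend',np.degrees(b).round(2),'C',C.round(4),'S',S.round(4),'home',H.round(4),'heading',np.degrees(h).round(2),'rms',f(g.x,W).std().round(4))
E
python3 w2.py
```

```text
[ 0.5563 -0.0135  0.2022] [-0.49 -0.77 -3.  ] [ 0.01  0.03 -0.03]
4688 max y 0.155 E [ 0.5749 -0.0048] head 24.13 bend 68.42 C [0.5463 0.059 ] S [0.6162 0.0622] home [0.6123 0.1501] heading 92.55 rms 0.0031
```

```bash
cat > path.py <<'E'
import sys
from h import *
E=np.array([.5749,-.0048]);C=np.array([.5463,.059]);S=np.array([.6162,.0622]);h0=np.radians(24.13);h1=np.radians(92.55);L1=.07*(h1-h0)
def at(s): # s=0 at bend end E, grows towards post
    if s<0: return E+s*np.array([np.cos(h0),np.sin(h0)]),h0
    if s<L1:
        h=h0+s/.07; return C+.0695*np.array([np.sin(h),-np.cos(h)]),h
    return S+(s-L1)*np.array([np.cos(h1),np.sin(h1)]),h1
def rows(s0,s1,step):
    st=robot.get_state(); p,R=st['position'][:2],st['orientation']; yaw=np.arctan2(R[1,1],R[0,1])
    print(p.round(4),np.degrees(yaw).round(2),'F',st['force'].round(2),'T',st['torque'].round(2))
    for s in np.r_[np.arange(s0+step,s1-1e-6,step),s1]:
        q,h=at(s); t=(q-p)@R[:2,:2]/.04; print('{"tx": %.2f, "ty": %.2f, "tz": 0, "turn": %.2f},'%(t[0],t[1],-np.degrees(h-yaw)/5),end=' ')
    print('home s',L1+.088)
rows(*map(float,sys.argv[1:]))
E
python3 path.py -.0205 .03 .0045
```

```text
[ 0.5563 -0.0135] 24.0 F [-0.49 -0.77 -3.  ] T [ 0.01  0.03 -0.03]
{"tx": 0.01, "ty": 0.11, "tz": 0, "turn": -0.03}, {"tx": 0.01, "ty": 0.23, "tz": 0, "turn": -0.03}, {"tx": 0.01, "ty": 0.34, "tz": 0, "turn": -0.03}, {"tx": 0.01, "ty": 0.45, "tz": 0, "turn": -0.03}, {"tx": 0.02, "ty": 0.56, "tz": 0, "turn": -0.35}, {"tx": 0.03, "ty": 0.67, "tz": 0, "turn": -1.09}, {"tx": 0.04, "ty": 0.78, "tz": 0, "turn": -1.83}, {"tx": 0.06, "ty": 0.89, "tz": 0, "turn": -2.56}, {"tx": 0.09, "ty": 1.00, "tz": 0, "turn": -3.30}, {"tx": 0.13, "ty": 1.11, "tz": 0, "turn": -4.04}, {"tx": 0.17, "ty": 1.21, "tz": 0, "turn": -4.77}, {"tx": 0.18, "ty": 1.23, "tz": 0, "turn": -4.94}, home s 0.1715907991950164
```

>>> {"fn": "move_arm", "kwargs": {
  "plan": [
    {"tx": 0.01,"ty": 0.11,"tz": -0.01,"turn": 0},
    {"tx": 0.01,"ty": 0.23,"tz": -0.02,"turn": 0},
    {"tx": 0.01,"ty": 0.34,"tz": -0.02,"turn": 0},
    {"tx": 0.01,"ty": 0.45,"tz": -0.02,"turn": -0.1},
    {"tx": 0.02,"ty": 0.56,"tz": -0.02,"turn": -0.4},
    {"tx": 0.03,"ty": 0.67,"tz": -0.02,"turn": -1.1},
    {"tx": 0.04,"ty": 0.78,"tz": -0.02,"turn": -1.8},
    {"tx": 0.06,"ty": 0.89,"tz": -0.02,"turn": -2.6},
    {"tx": 0.09,"ty": 1.0,"tz": -0.02,"turn": -3.3},
    {"tx": 0.13,"ty": 1.11,"tz": -0.02,"turn": -4.0},
    {"tx": 0.18,"ty": 1.23,"tz": -0.02,"turn": -4.9},
    {"tx": 0.18,"ty": 1.23,"tz": -0.02,"turn": -4.9}
  ]
}}

```text
time: 8.92
position: [0.5991, 0.0136, 0.2032]
orientation: [[-0.751, 0.661, 0.001], [0.661, 0.751, 0.0], [-0.001, 0.001, -1.0]]
force: [1.0, -0.6, -2.1]
opening: 0.0134
gripper_force: 41.0
```

```bash
python3 path.py .03 .062 .0045;python3 w2.py
```

```text
[0.5991 0.0136] 48.65 F [ 0.96 -0.65 -2.11] T [ 0.02 -0.05  0.  ]
{"tx": 0.01, "ty": 0.09, "tz": 0, "turn": -0.74}, {"tx": 0.02, "ty": 0.20, "tz": 0, "turn": -1.48}, {"tx": 0.04, "ty": 0.31, "tz": 0, "turn": -2.22}, {"tx": 0.06, "ty": 0.42, "tz": 0, "turn": -2.95}, {"tx": 0.09, "ty": 0.53, "tz": 0, "turn": -3.69}, {"tx": 0.13, "ty": 0.63, "tz": 0, "turn": -4.43}, {"tx": 0.18, "ty": 0.74, "tz": 0, "turn": -5.16}, {"tx": 0.18, "ty": 0.75, "tz": 0, "turn": -5.25}, home s 0.1715907991950164
[0.5986 0.0133 0.2031] [ 0.17  0.46 -2.26] [ 0.01 -0.01 -0.04]
4826 max y 0.155 E [ 0.5759 -0.0049] head 24.12 bend 68.43 C [0.5473 0.059 ] S [0.6172 0.0621] home [0.6133 0.1501] heading 92.56 rms 0.0044
```

>>> {"fn": "move_arm", "kwargs": {
  "plan": [
    {"tx": 0.0,"ty": 0.09,"tz": 0,"turn": -0.7},
    {"tx": 0.01,"ty": 0.2,"tz": 0,"turn": -1.5},
    {"tx": 0.03,"ty": 0.31,"tz": 0,"turn": -2.2},
    {"tx": 0.05,"ty": 0.42,"tz": 0,"turn": -2.9},
    {"tx": 0.08,"ty": 0.53,"tz": 0,"turn": -3.7},
    {"tx": 0.12,"ty": 0.63,"tz": 0,"turn": -4.4},
    {"tx": 0.17,"ty": 0.75,"tz": 0,"turn": -5.2},
    {"tx": 0.17,"ty": 0.75,"tz": 0,"turn": -5.2}
  ]
}}

```text
time: 9.63
position: [0.6131, 0.0404, 0.203]
orientation: [[-0.964, 0.267, -0.0], [0.267, 0.964, 0.0], [0.0, 0.0, -1.0]]
force: [0.4, -0.5, -1.8]
opening: 0.0134
gripper_force: 41.0
```

```bash
sed -i 's/S=np.array(\[.6162/S=np.array([.6167/;s/C=np.array(\[.5463/C=np.array([.5468/' path.py; python3 path.py .062 .115 .005;python3 w2.py
```

```text
[0.6131 0.0404] 74.5 F [ 0.39 -0.49 -1.78] T [-0.02 -0.01 -0.02]
{"tx": -0.01, "ty": 0.14, "tz": 0, "turn": -0.89}, {"tx": 0.00, "ty": 0.26, "tz": 0, "turn": -1.71}, {"tx": 0.03, "ty": 0.39, "tz": 0, "turn": -2.53}, {"tx": 0.06, "ty": 0.51, "tz": 0, "turn": -3.35}, {"tx": 0.08, "ty": 0.63, "tz": 0, "turn": -3.61}, {"tx": 0.12, "ty": 0.75, "tz": 0, "turn": -3.61}, {"tx": 0.16, "ty": 0.87, "tz": 0, "turn": -3.61}, {"tx": 0.20, "ty": 0.99, "tz": 0, "turn": -3.61}, {"tx": 0.24, "ty": 1.11, "tz": 0, "turn": -3.61}, {"tx": 0.28, "ty": 1.22, "tz": 0, "turn": -3.61}, {"tx": 0.30, "ty": 1.30, "tz": 0, "turn": -3.61}, home s 0.1715907991950164
[0.6129 0.04   0.203 ] [-1.22 -0.37 -1.8 ] [-0.02  0.01  0.03]
4850 max y 0.155 E [ 0.5767 -0.0048] head 24.05 bend 68.46 C [0.5482 0.0592] S [0.6181 0.0622] home [0.6142 0.1501] heading 92.51 rms 0.0223
```

>>> {"fn": "move_arm", "kwargs": {
  "plan": [
    {"tx": -0.01,"ty": 0.12,"tz": 0,"turn": -0.8},
    {"tx": 0.0,"ty": 0.26,"tz": 0,"turn": -1.7},
    {"tx": 0.02,"ty": 0.39,"tz": 0,"turn": -2.5},
    {"tx": 0.05,"ty": 0.51,"tz": 0,"turn": -3.3},
    {"tx": 0.07,"ty": 0.63,"tz": 0,"turn": -3.6},
    {"tx": 0.11,"ty": 0.75,"tz": 0,"turn": -3.6},
    {"tx": 0.15,"ty": 0.87,"tz": 0,"turn": -3.6},
    {"tx": 0.15,"ty": 0.87,"tz": 0,"turn": -3.6}
  ]
}}

```text
time: 10.35
position: [0.6163, 0.0759, 0.2031]
orientation: [[-0.999, -0.042, -0.0], [-0.042, 0.999, 0.0], [0.0, 0.0, -1.0]]
force: [-0.2, 0.4, -2.8]
opening: 0.0137
gripper_force: 41.0
```

```bash
python3 path.py .0985 .1616 .005;python3 w2.py
python3 - <<'E'
from wfit import *
d=load('wrist'); s=robot.get_state(); p,R=s['position'],s['orientation']
Q,z=rodaxis(d,p,R,(.0015,.0013))
for y in np.arange(-.06,.1,.01):
    k=(abs(Q[:,1]-y)<.004)&(abs(Q[:,0])<.03)&(z<.1085)
    if k.sum()>8: print(round(y,3),k.sum(),np.percentile(Q[k,0],[3,97]).round(4),np.percentile(z[k],95).round(4))
# dark collar: high points z>.109 ahead of the stalk
P=wcloud(d); q=(P-p)@R-[.0015,.0013,0]; im=d['image'].max(2)
k=(P[...,2]>.098)&(P[...,2]<.12)&(im<90)&(q[...,1]>.022)&(abs(q[...,0])<.02); 
if k.sum(): print('dark',k.sum(),np.percentile(q[k][:,1],[1,5,50]).round(4))
E
```

```text
[0.6163 0.0759] 92.42 F [-0.23  0.44 -2.81] T [0.04 0.01 0.03]
{"tx": 0.01, "ty": 0.16, "tz": 0, "turn": -0.03}, {"tx": 0.01, "ty": 0.28, "tz": 0, "turn": -0.03}, {"tx": 0.01, "ty": 0.41, "tz": 0, "turn": -0.03}, {"tx": 0.01, "ty": 0.53, "tz": 0, "turn": -0.03}, {"tx": 0.01, "ty": 0.66, "tz": 0, "turn": -0.03}, {"tx": 0.01, "ty": 0.78, "tz": 0, "turn": -0.03}, {"tx": 0.01, "ty": 0.91, "tz": 0, "turn": -0.03}, {"tx": 0.01, "ty": 1.03, "tz": 0, "turn": -0.03}, {"tx": 0.01, "ty": 1.16, "tz": 0, "turn": -0.03}, {"tx": 0.01, "ty": 1.28, "tz": 0, "turn": -0.03}, {"tx": 0.01, "ty": 1.41, "tz": 0, "turn": -0.03}, {"tx": 0.01, "ty": 1.53, "tz": 0, "turn": -0.03}, {"tx": 0.01, "ty": 1.61, "tz": 0, "turn": -0.03}, home s 0.1715907991950164
[0.6164 0.0754 0.203 ] [ 0.6  -0.59 -1.54] [-0.02  0.   -0.04]
4756 max y 0.155 E [ 0.5771 -0.004 ] head 23.97 bend 68.64 C [0.5486 0.0599] S [0.6186 0.0631] home [0.6146 0.151 ] heading 92.61 rms 0.0026
-0.06 343 [0.0097 0.027 ] 0.1065
-0.05 282 [0.0027 0.017 ] 0.1062
-0.04 275 [-0.002   0.0107] 0.1062
-0.03 254 [-0.0046  0.0068] 0.1064
-0.02 237 [-0.0059  0.0039] 0.1062
-0.01 130 [-0.0014  0.0118] 0.1082
0.0 132 [0.0089 0.0118] 0.1083
0.01 139 [-0.0017  0.0117] 0.1079
0.02 231 [-0.0066  0.0034] 0.1064
0.03 245 [-0.0068  0.0038] 0.1063
0.04 239 [-0.0067  0.0038] 0.1063
0.05 225 [-0.0067  0.0036] 0.1064
0.06 212 [-0.0067  0.0036] 0.1063
0.07 210 [-0.007   0.0035] 0.1065
0.08 192 [-0.0068  0.0037] 0.1063
0.09 139 [-0.015   0.0114] 0.108
dark 811 [0.0861 0.0863 0.0906]
```

Nearly no force. The rod sits 1.6 mm to the tool's -x, so I'll trim that. The collar face is 86 mm ahead, leaving about 74 mm to go.

>>> {"fn": "move_arm", "kwargs": {
  "plan": [
    {"tx": -0.02,"ty": 0.12,"tz": 0,"turn": 0},
    {"tx": -0.03,"ty": 0.24,"tz": 0,"turn": 0},
    {"tx": -0.03,"ty": 0.36,"tz": 0,"turn": 0},
    {"tx": -0.03,"ty": 0.48,"tz": 0,"turn": 0},
    {"tx": -0.03,"ty": 0.6,"tz": 0,"turn": 0},
    {"tx": -0.03,"ty": 0.72,"tz": 0,"turn": 0},
    {"tx": -0.03,"ty": 0.84,"tz": 0,"turn": 0},
    {"tx": -0.03,"ty": 0.96,"tz": 0,"turn": 0},
    {"tx": -0.03,"ty": 1.08,"tz": 0,"turn": 0},
    {"tx": -0.03,"ty": 1.2,"tz": 0,"turn": 0},
    {"tx": -0.03,"ty": 1.32,"tz": 0,"turn": 0},
    {"tx": -0.03,"ty": 1.44,"tz": 0,"turn": 0},
    {"tx": -0.03,"ty": 1.56,"tz": 0,"turn": 0},
    {"tx": -0.03,"ty": 1.65,"tz": 0,"turn": 0},
    {"tx": -0.03,"ty": 1.7,"tz": 0,"turn": 0},
    {"tx": -0.03,"ty": 1.7,"tz": 0,"turn": 0}
  ]
}}

```text
time: 11.73
position: [0.6147, 0.1435, 0.2031]
orientation: [[-0.999, -0.044, 0.0], [-0.044, 0.999, 0.0], [-0.0, 0.0, -1.0]]
force: [-0.2, -0.1, -2.5]
opening: 0.0134
gripper_force: 41.0
```

```bash
cat > gap.py <<'E'
from wfit import *
d=grab('wrist'); s=robot.get_state(); p,R=s['position'],s['orientation']; print(p.round(4),s['force'].round(2),s['torque'].round(2))
P=wcloud(d); q=(P-p)@R; z=P[...,2]; im=d['image'].max(2)
k=(z>.098)&(z<.12)&(im<90)&(q[...,1]>.012)&(abs(q[...,0])<.016)
print('dark',k.sum(),np.percentile(q[k][:,1],[1,5,50]).round(4))
k=(z>.095)&(z<.1085)&(im>=90)&(abs(q[...,0]-.013)<.003)&(abs(q[...,1])<.03); print('boss y',np.percentile(q[k][:,1],[1,50,99]).round(4))
for y in(-.04,-.03,-.02):
    k=(z>.098)&(z<.1085)&(abs(q[...,1]-y)<.004)&(abs(q[...,0])<.02); print('rod',np.percentile(q[k][:,0],[3,97]).round(4))
E
python3 gap.py
```

```text
[0.6148 0.1432 0.2031] [-0.03 -0.41 -2.54] [ 0.04 -0.01 -0.01]
dark 873 [0.0201 0.0202 0.026 ]
boss y [-0.011   0.0007  0.0121]
rod [-0.0041  0.0066]
rod [-0.004   0.0066]
rod [-0.004   0.0061]
```

>>> {"fn": "move_arm", "kwargs": {
  "plan": [
    {"tx": 0,"ty": 0.04,"tz": 0,"turn": 0},
    {"tx": 0,"ty": 0.08,"tz": 0,"turn": 0},
    {"tx": 0,"ty": 0.12,"tz": 0,"turn": 0},
    {"tx": 0,"ty": 0.15,"tz": 0,"turn": 0},
    {"tx": 0,"ty": 0.16,"tz": 0,"turn": 0},
    {"tx": 0,"ty": 0.16,"tz": 0,"turn": 0}
  ]
}}

```text
time: 12.28
position: [0.6145, 0.1495, 0.2031]
orientation: [[-0.999, -0.043, 0.0], [-0.043, 0.999, 0.0], [-0.0, 0.0, -1.0]]
force: [-0.7, -0.9, -3.1]
opening: 0.0139
gripper_force: 41.0
```

```bash
python3 gap.py
```

```text
[0.6145 0.1494 0.2031] [-0.01 -0.   -2.59] [-0.02 -0.03 -0.03]
dark 866 [0.0138 0.0143 0.0211]
boss y [-0.0113  0.0004  0.012 ]
rod [-0.0041  0.0066]
rod [-0.004   0.0066]
rod [-0.0038  0.0061]
```

>>> {"fn": "move_arm", "kwargs": {
  "plan": [
    {"tx": 0,"ty": 0.01,"tz": 0,"turn": 0},
    {"tx": 0,"ty": 0.02,"tz": 0,"turn": 0},
    {"tx": 0,"ty": 0.03,"tz": 0,"turn": 0},
    {"tx": 0,"ty": 0.03,"tz": 0,"turn": 0},
    {"tx": 0,"ty": 0.03,"tz": 0,"turn": 0}
  ]
}}

```text
time: 12.75
position: [0.6144, 0.1506, 0.2031]
orientation: [[-0.999, -0.043, 0.0], [-0.043, 0.999, 0.0], [-0.0, 0.0, -1.0]]
force: [-0.2, -0.0, -2.4]
opening: 0.0134
gripper_force: 41.0
```

```bash
python3 gap.py|head -3
```

```text
[0.6145 0.1506 0.2031] [ 0.15  0.79 -2.47] [ 0.01  0.02 -0.  ]
dark 833 [0.0128 0.0136 0.0205]
boss y [-0.0114  0.0003  0.0122]
```

Just under 1 mm to go; creep on until contact is felt.

>>> {"fn": "move_arm", "kwargs": {
  "plan": [
    {"tx": 0,"ty": 0.01,"tz": 0,"turn": 0},
    {"tx": 0,"ty": 0.02,"tz": 0,"turn": 0},
    {"tx": 0,"ty": 0.02,"tz": 0,"turn": 0},
    {"tx": 0,"ty": 0.02,"tz": 0,"turn": 0}
  ]
}}

```text
time: 13.13
position: [0.6144, 0.151, 0.2031]
orientation: [[-0.999, -0.043, -0.0], [-0.043, 0.999, -0.001], [0.0, -0.001, -1.0]]
force: [-0.3, -1.2, -2.4]
opening: 0.0133
gripper_force: 41.0
```

>>> {"fn": "move_arm", "kwargs": {
  "plan": [
    {"tx": 0,"ty": 0.01,"tz": 0,"turn": 0},
    {"tx": 0,"ty": 0.01,"tz": 0,"turn": 0},
    {"tx": 0,"ty": 0.01,"tz": 0,"turn": 0}
  ]
}}

```text
time: 13.38
position: [0.6144, 0.1511, 0.2031]
orientation: [[-0.999, -0.043, -0.0], [-0.043, 0.999, -0.001], [0.0, -0.001, -1.0]]
force: [0.4, -3.8, -1.4]
opening: 0.0136
gripper_force: 41.1
```

Contact felt (-3.8 N and the position stalled). Lower about 1.2 mm so the rod carries the weight, then open.

>>> {"fn": "move_arm", "kwargs": {
  "plan": [
    {"tx": 0,"ty": 0,"tz": 0.01,"turn": 0},
    {"tx": 0,"ty": 0,"tz": 0.02,"turn": 0},
    {"tx": 0,"ty": 0,"tz": 0.03,"turn": 0},
    {"tx": 0,"ty": 0,"tz": 0.03,"turn": 0}
  ]
}}

```text
time: 13.72
position: [0.6145, 0.1511, 0.2024]
orientation: [[-0.999, -0.043, 0.0], [-0.043, 0.999, -0.001], [0.0, -0.001, -1.0]]
force: [-1.2, -5.9, 1.3]
opening: 0.0131
gripper_force: 41.5
```

>>> {"fn": "move_arm", "kwargs": {
  "claw": 36,
  "plan": [
    {"tx": 0,"ty": 0,"tz": 0,"turn": 0},
    {"tx": 0,"ty": 0,"tz": 0,"turn": 0},
    {"tx": 0,"ty": 0,"tz": 0,"turn": 0},
    {"tx": 0,"ty": 0,"tz": 0,"turn": 0},
    {"tx": 0,"ty": 0,"tz": 0,"turn": 0},
    {"tx": 0,"ty": 0,"tz": 0,"turn": 0},
    {"tx": 0,"ty": 0,"tz": 0,"turn": 0},
    {"tx": 0,"ty": 0,"tz": 0,"turn": 0}
  ]
}}

```text
time: 14.38
position: [0.6144, 0.1519, 0.2018]
orientation: [[-0.999, -0.043, -0.0], [-0.043, 0.999, 0.0], [0.0, 0.0, -1.0]]
force: [-1.1, -0.5, -0.2]
opening: 0.036
gripper_force: 0.0
```

```bash
python3 gap.py
python3 - <<'E'
from h import *
d=load('wrist'); cv2.imwrite('pics/w6.png',cv2.resize(d['image'][110:310,160:400],(720,600),interpolation=cv2.INTER_CUBIC))
E
```

```text
[0.6144 0.1519 0.2019] [ 0.4  -0.68  0.46] [ 0.02 -0.01 -0.03]
dark 918 [0.0122 0.0126 0.0182]
boss y [-0.0126 -0.0008  0.0105]
rod [-0.0044  0.0066]
rod [-0.0036  0.0066]
rod [-0.0034  0.006 ]
```

View pics/w6.png

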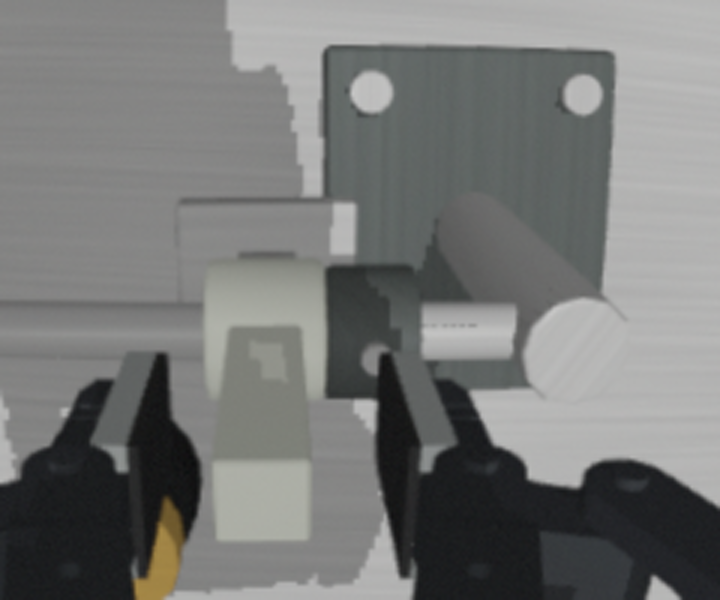

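The carriage hangs upright on the rod, with its boss edge at column 327 against the collar. Check the boss/collar seam numerically for any gap.

Run:
```python
from wfit import *
d=load('wrist'); s=robot.get_state(); p,R=s['position'],s['orientation']
g=d['image'].mean(2).astype(int); P=wcloud(d); q=(P-p)@R
for r in(203,208,213,218): print(r,g[r,262:276],(q[r,262:276,1]*1e3).round(1),(P[r,262:276,2]*1e3).round(0))
```

```text
203 [145 144 144 144 141 130  90  55  50  53  51  53  52  52] [ 7.4  8.   8.6  9.2  9.8 10.5 11.4 11.6 12.2 12.7 13.3 13.9 14.4 15.1] [106. 105. 105. 105. 105. 103.  98. 105. 105. 106. 105. 105. 106. 104.]
208 [157 156 156 156 153 145 108  64  55  55  56  57  55  55] [ 7.3  7.9  8.5  9.1  9.7 10.3 11.3 11.5 12.  12.6 13.3 13.8 14.3 14.8] [109. 109. 108. 108. 107. 108. 100. 107. 108. 108. 106. 107. 109. 109.]
213 [163 163 163 162 161 156 121  71  58  60  58  59  60  59] [ 7.3  7.9  8.5  9.1  9.7 10.2 10.8 11.4 11.8 12.5 13.  13.6 14.1 14.7] [110. 110. 110. 109. 109. 110. 109. 109. 112. 110. 111. 111. 112. 111.]
218 [169 169 169 169 168 163 137  84  64  64  64  67  63  64] [ 7.3  7.8  8.4  8.9  9.6 10.2 10.8 11.4 11.9 12.4 13.1 13.6 14.2 14.7] [111. 112. 111. 113. 112. 111. 111. 111. 112. 112. 111. 112. 112. 112.]
```

The seam is closed to well under 0.5 mm. Retreat straight up.

>>> {"fn": "move_arm", "kwargs": {
  "plan": [
    {"tx": 0,"ty": -0.02,"tz": -0.15,"turn": 0},
    {"tx": 0,"ty": -0.02,"tz": -0.4,"turn": 0},
    {"tx": 0,"ty": -0.02,"tz": -0.8,"turn": 0},
    {"tx": 0,"ty": -0.02,"tz": -1.3,"turn": 0},
    {"tx": 0,"ty": -0.02,"tz": -2.0,"turn": 0},
    {"tx": 0,"ty": -0.02,"tz": -2.8,"turn": 0},
    {"tx": 0,"ty": -0.02,"tz": -3.2,"turn": 0},
    {"tx": 0,"ty": -0.02,"tz": -3.2,"turn": 0},
    {"tx": 0,"ty": -0.02,"tz": -3.2,"turn": 0}
  ]
}}

```text
time: 15.18
position: [0.6152, 0.1511, 0.3324]
orientation: [[-0.999, -0.043, 0.004], [-0.043, 0.999, 0.001], [-0.004, 0.001, -1.0]]
force: [-0.3, -0.0, 0.2]
opening: 0.0362
gripper_force: 0.0
```

Run:
```python
from wfit import *
d=grab('wrist'); t=grab('scene'); s=robot.get_state(); print(s['position'],s['force'].round(1))
for n,P,d in(('wrist',wcloud(d),d),('scene',cloud(t),t)):
    im=d['image'].astype(int); z=P[...,2]
    k=(abs(P[...,0]-.613)<.03)&(abs(P[...,1]-.15)<.04)&(z>.13)&(z<.18)
    print(n,k.sum(),P[k].mean(0).round(4),P[k].max(0).round(4),'top centre',P[k&(z>np.percentile(z[k],97)-.003)].mean(0).round(4))
```

```text
[0.61366802 0.15082381 0.32885449] [-0.4  0.   0.1]
wrist 416 [0.6134 0.1508 0.1579] [0.6233 0.1576 0.1656] top centre [0.6157 0.1509 0.1639]
scene 78 [0.6177 0.1449 0.1514] [0.6245 0.1541 0.166 ] top centre [0.6166 0.1477 0.1644]
```

```bash
python3 -c "
from bench import robot
print(robot.close_job())"
```

```text
the job is handed in; nothing more can be done
None
```

The drilled carriage hangs stalk up on the rail against the dark stop collar (any gap is under about 0.5 mm), released, and the job is handed in after about 15 s with no more than about 6 N of contact force in any reading.

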